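Flip the stock tags of the craft-room parts bins

TASK

Set the hinged white stock tags on the board so that they tell the truth: the tag in front of each full bin must lie with its black disc face up, and the tag in front of the empty bin with its black bar face up. Flip each wrong tag over its hinge by gently pushing it with a fingertip or the outside of the fingers, without pinching it, and leave the bins, the glue stick, the tape and the scissors where they are.

Things in the scene. Friction and masses are not known exactly. Their poses are not given: they have to be found in the camera images.
- board: fixed plywood stock board lying on the table, 260 x 560 x 12 mm. Origin: centre of its underside. Its x axis points away from the robot (yaw within 0.2 rad), its long side runs along y. Three parts bins stand in a row along its far half, a tag post about 120 mm in front of each (towards the robot); the places are about 170 mm apart along y. Which bin and post has which place varies.
- post_a: fixed wooden tag post (62 mm along x, 34 mm along y) standing on the board, origin at the centre of its foot, axes within 0.1 rad of the board's. A steel hinge pin runs along its x axis 48 mm above its origin, with short wire rests in a V below the tag (out to 26 mm either side, up to 64 mm above the origin). It belongs to the nearest bin. The three posts look alike.
- tag_a (a joint): hinge angle of the tag of post_a. 0 is upright; it swings freely and falls by its own weight to the stop it leans towards, +0.85 or -0.85 rad, 41 deg above level. +0.85: leans to the post's +y (the robot's left) with the face with a black DISC (42 mm) up, meaning full. -0.85: leans to -y (right) with the face with a black BAR (46 x 12 mm) up, meaning empty.
- edge_a (a point): middle of the free edge of the tag of post_a, a plain white plastic plate of 30 g, 50 mm wide along the hinge, 5 mm thick, edge 65 mm from the pin. In the post's frame it lies at y = 65 mm x sin(angle), z = 48 mm + 65 mm x cos(angle). At rest a fingertip fits beside and under this edge (55 to 90 mm separate the edges of neighbours leaning together). It lifts easily when pushed up and over along its arc; a level push may jam.
- post_b: fixed wooden tag post (62 mm along x, 34 mm along y) standing on the board, origin at the centre of its foot, axes within 0.1 rad of the board's. A steel hinge pin runs along its x axis 48 mm above its origin, with short wire rests in a V below the tag (out to 26 mm either side, up to 64 mm above the origin). It belongs to the nearest bin. The three posts look alike.
- tag_b (a joint): hinge angle of the tag of post_b. 0 is upright; it swings freely and falls by its own weight to the stop it leans towards, +0.85 or -0.85 rad, 41 deg above level. +0.85: leans to the post's +y (the robot's left) with the face with a black DISC (42 mm) up, meaning full. -0.85: leans to -y (right) with the face with a black BAR (46 x 12 mm) up, meaning empty.
- edge_b (a point): middle of the free edge of the tag of post_b, a plain white plastic plate of 30 g, 50 mm wide along the hinge, 5 mm thick, edge 65 mm from the pin. In the post's frame it lies at y = 65 mm x sin(angle), z = 48 mm + 65 mm x cos(angle). At rest a fingertip fits beside and under this edge (55 to 90 mm separate the edges of neighbours leaning together). It lifts easily when pushed up and over along its arc; a level push may jam.
- post_c: fixed wooden tag post (62 mm along x, 34 mm along y) standing on the board, origin at the centre of its foot, axes within 0.1 rad of the board's. A steel hinge pin runs along its x axis 48 mm above its origin, with short wire rests in a V below the tag (out to 26 mm either side, up to 64 mm above the origin). It belongs to the nearest bin. The three posts look alike.
- tag_c (a joint): hinge angle of the tag of post_c. 0 is upright; it swings freely and falls by its own weight to the stop it leans towards, +0.85 or -0.85 rad, 41 deg above level. +0.85: leans to the post's +y (the robot's left) with the face with a black DISC (42 mm) up, meaning full. -0.85: leans to -y (right) with the face with a black BAR (46 x 12 mm) up, meaning empty.
- edge_c (a point): middle of the free edge of the tag of post_c, a plain white plastic plate of 30 g, 50 mm wide along the hinge, 5 mm thick, edge 65 mm from the pin. In the post's frame it lies at y = 65 mm x sin(angle), z = 48 mm + 65 mm x cos(angle). At rest a fingertip fits beside and under this edge (55 to 90 mm separate the edges of neighbours leaning together). It lifts easily when pushed up and over along its arc; a level push may jam.
- bin_full_1: loose blue plastic parts bin, 100 (x) x 66 (y) x 45 mm, open on top, heaped full of small wooden discs (heap up to 15 mm above the rim). Origin: centre of its underside. Stands on the board behind its tag; not to be moved.
- bin_full_2: loose blue plastic parts bin, 100 (x) x 66 (y) x 45 mm, open on top, heaped full of small wooden strips (heap up to 15 mm above the rim). Origin: centre of its underside. Stands on the board behind its tag; not to be moved.
- bin_empty: loose blue plastic parts bin, 100 (x) x 66 (y) x 45 mm, open on top, with nothing in it, its bare blue floor visible. Origin: centre of its underside. Stands on the board behind its tag; not to be moved.
- glue: loose upright white jar-shaped glue stick, diameter 28 mm, 85 mm tall, standing on the board between two bins. Origin: centre of its underside. Not to be moved.
- tape: loose roll of white tape lying flat on the table, outer diameter 96 mm, 18 mm high. Origin: centre of its underside. Not to be moved.
- scissors: loose pair of scissors lying on the table, 170 mm long along its x, 10 mm high. Origin: under the pivot. Not to be moved.

How it is judged:
By the outcome, as a careful person would: the job done as asked, in the order asked, and still so for the second after the job is handed in, with the robot touching nothing.
It also fails if it takes over 42 s, if anything falls off the work surface, if the arm or the gripper's body presses on something with over 40 N, if the wrist force passes 120 N, or if a joint passes its speed limit or range.

ROBOT

A 6-joint arm with a two-finger parallel gripper is mounted at the origin on the work surface. World frame = base frame: x ahead of the robot, y to its left, z up, the work surface at z = 0. Lengths are in mm, angles in rad, forces in N, time in s.
With the tool pointing down it reaches from about 350 to 775 mm from the base axis. Payload 7.3 kg.
Tool frame: the origin (TCP) lies on the centre line of the jaws, within the pads' length; the fingertips stand 17 mm ahead of it and the grasp point (between the pads) lies 2 mm behind it; z points along the fingers, y is the line along which they close (so a half turn about z gives the same grasp; the last joint's range is limited). The gripper opens to 92 mm and grips with 3 to 60 N. Pads are 19 mm wide; open, the fingers measure 130 mm over their backs; the gripper's body (75 mm by 190 mm) begins 47 mm behind the grasp point.
Start: joints at [1.089, 0.342, 1.524, -0, 1.275, -0.146], TCP at [172.986, 495.701, 243.741] pointing down, gripper open.
Joint ranges: [-2.53, 2.53], [-0.77, 2.02], [0.04, 2.7], [-1, 4.14], [0.28, 2.66], [-3.11, 3.11]. Speed limits (rad/s): [2.57, 2.57, 3.14, 3.14, 3.14, 3.14].

INTERFACE

Orientations are given as [roll, pitch, yaw] about the fixed x, y, z axes, in that order (R = Rz(yaw) Ry(pitch) Rx(roll)).
In Python, from plant import bot gives the robot as it stands. The module is installed in compiled form; this text tells all that it offers.
- The arm moves only by the shell command python3 -m pendant 'ROWS'. ROWS is JSON, a list of rows, each a list of 3 entries, a list of its own where there are three numbers: the shift along the world's x, y, z as a fraction of full scale, then the turn, a rotation vector about the world's x, y, z as a fraction of full scale, then the opening, from -1 (shut) to 1 (fully open), so that 0 is half open. In form: [[[tx, ty, tz], [rx, ry, rz], claw], ...]. A call has exactly 10 rows; each row shifts and turns the commanded pose from where the row before left it; what a row does not reach is not made up. Full scale, the value 1, is 30 mm for a shift and 0.12 rad for a turn. A row lasts 1/12 s, in which the tool goes at most 41.7 mm and 7.16 degrees, less where a joint would pass 70% of its speed; a pose out of reach is approached as far as the arm can. A call with a number of a shift or a turn outside -1 to 1 is refused whole. A call with a gripper value outside its range is refused whole. The fingers move at their own pace and stop on an object; the grip force is fixed at half the most. Time passes only in rows, so rows that do not move let the fingers close, or fill a call up. It gives the time, the measured TCP pose, the force, the opening and the grip force at its end, in the units of the state.
- bot.get_obs(): the state, without advancing time (a new reading comes with each control period).
- bot.capture(name): name is "side" or "top" or "wrist"; returns the picture (400x640x3 uint8, blue, green, red); there is no depth.
- bot.camera_params(name): a dict with "fovy" (degrees; the focal length in pixels is half the picture's height over the tangent of half this angle, whatever the lens; pixels are square), "cx", "cy" (the principal point, pixels), "camera_from_world" (4x4, takes a point from world to camera coordinates). Camera axes: x right, y down, z forward; pixel columns grow to the right and rows downward; lengths in mm; the calibration is good to about 2 mm. The wrist camera is an equidistant fisheye: a pixel r from the principal point sees the ray r / f radians off the axis. A picture is of the moment at which its call begins: read the wrist's pose just before it. camera_params takes no time and is no camera call; for the wrist camera it gives the pose at the moment of the call.
- bot.close_job(): hands the job in; it is judged then, once.
The state is a dict: "time": time; "joint_positions": joint angles; "dq": joint speeds; "tau": joint torques, N m; "tool_pos": TCP position; "tcp_rot": TCP orientation; "contact_force": force on the tool from outside, world axes, zero at the start; "moment": the same for the moment, N m; "grip_width": finger opening in mm; "finger_force": force on a finger pad.
Only numpy, scipy, OpenCV 4.12 (cv2) and the standard library are available. Lean on these libraries where they do the work, as an engineer would, in place of code of your own. Each camera call takes 0.05 s, during which the arm holds its last target. There are 200 camera calls.

## Working session

There is one attempt and no reset: what is moved stays moved. The work goes in short steps, Python scripts to look and compute and a shell command to move; the robot and the scene stay as the last step left them, time stands still between calls to the robot, and variables do not carry over. Pictures are saved under pics/ and viewed, at most 10 in all, crops included, and the job is handed in when it is done.

```bash
mkdir -p pics; python3 - <<'E'
from plant import bot
import cv2
for n in("top","side"):
    cv2.imwrite(f"pics/{n}0.png",bot.capture(n)); p=bot.camera_params(n); print(n,p)
o=bot.get_obs();print(o["time"],o["tool_pos"],o["tcp_rot"],o["grip_width"])
E
```

```text
top {'fovy': 44.24889470758011, 'cx': 322.3532055372618, 'cy': 203.31316855417023, 'camera_from_world': array([[ 2.95509809e-02, -9.99552866e-01,  4.56152247e-03,
         5.51992781e+00],
       [-9.89768239e-01, -2.98983996e-02, -1.39516736e-01,
         5.07993443e+02],
       [ 1.39590735e-01, -3.91993670e-04, -9.90209207e-01,
         1.04458165e+03],
       [ 0.00000000e+00,  0.00000000e+00,  0.00000000e+00,
         1.00000000e+00]])}
side {'fovy': 53.51013268080051, 'cx': 321.4828267318403, 'cy': 199.00999450015894, 'camera_from_world': array([[ 6.98573552e-01, -7.15080811e-01, -2.55817614e-02,
        -3.53703779e+02],
       [-4.02023598e-01, -3.62665778e-01, -8.40744051e-01,
         3.05838732e+02],
       [ 5.91922309e-01,  5.97606030e-01, -5.40828082e-01,
         5.26689208e+02],
       [ 0.00000000e+00,  0.00000000e+00,  0.00000000e+00,
         1.00000000e+00]])}
0.1 [172.80960378 495.39472943 243.11527228] [-3.14025944e+00 -1.85488933e-04  2.80579567e+00] 91.34131329153398
```

View pics/top0.png

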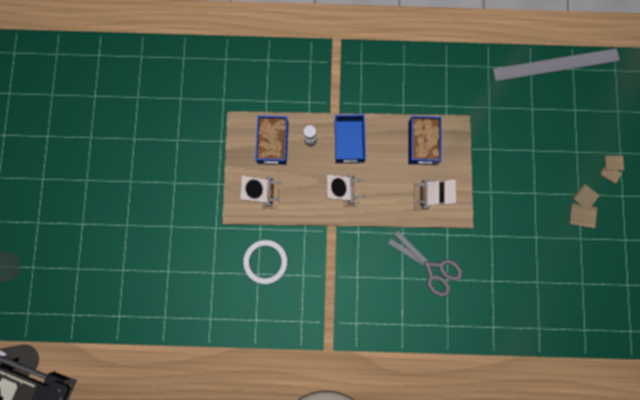

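View pics/side0.png

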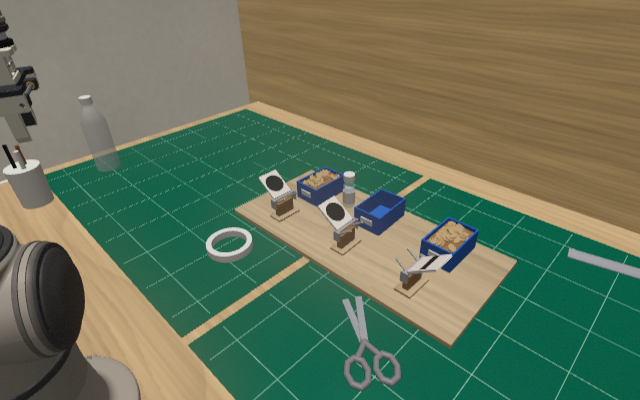

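```bash
python3 - <<'E'
import cv2
a=cv2.imread("pics/top0.png")[165:220,230:480]; cv2.imwrite("pics/c0.png",cv2.resize(a,None,fx=3.2,fy=3.2,interpolation=cv2.INTER_CUBIC))
b=cv2.imread("pics/side0.png")[185:300,310:460]; 
cv2.imwrite("pics/c1.png",cv2.resize(b,None,fx=5,fy=5,interpolation=cv2.INTER_CUBIC))
E
cat > h.py <<'E'
from plant import bot
import numpy as np
def back(n,u,v,z):
    p=bot.camera_params(n);f=200/np.tan(np.radians(p["fovy"]/2));T=p["camera_from_world"]
    R,t=T[:3,:3],T[:3,3];c=-R.T@t;d=R.T@np.array([(u-p["cx"])/f,(v-p["cy"])/f,1])
    return c+d*(z-c[2])/d[2]
def proj(n,X):
    p=bot.camera_params(n);f=200/np.tan(np.radians(p["fovy"]/2));T=p["camera_from_world"]
    q=T[:3,:3]@np.array(X)+T[:3,3];return np.array([p["cx"]+f*q[0]/q[2],p["cy"]+f*q[1]/q[2]])
E
python3 - <<'E'
from h import *
np.set_printoptions(precision=1,suppress=True)
for u,v in[(228,112),(470,116),(473,227),(223,224)]:print(back("top",u,v,12))
for u,v in[(254.5,188.5),(339.5,188),(441,193)]:print(back("top",u,v,83))
E
```

```text
[716.6 244.1  12. ]
[ 724.4 -313.5   12. ]
[ 467.7 -317.    12. ]
[457.7 240.7  12. ]
[528.1 164.5  83. ]
[534.6 -14.5  83. ]
[ 530.4 -228.5   83. ]
```

View pics/c0.png

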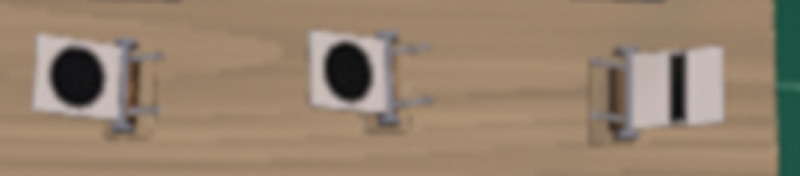

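View pics/c1.png

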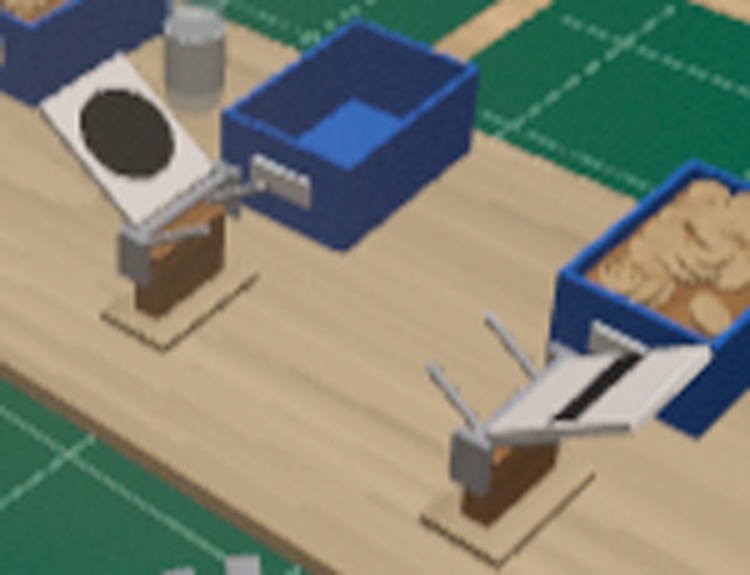

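```bash
python3 - <<'E'
from h import *
np.set_printoptions(precision=1,suppress=True)
for c in[(310,68),(723,85),(35,72)]:print("edge",back("top",230+c[0]/3.2,165+c[1]/3.2,103))
for c in[(388,78),(628,92),(126,84)]:print("hinge",back("top",230+c[0]/3.2,165+c[1]/3.2,60))
print([bot.camera_params(n)["camera_from_world"].shape for n in["wrist"]])
# glue / bin
print(back("top",309,127,97),back("top",350,118,57),back("top",350,161,57))
E
```

```text
edge [534.   12.4 103. ]
edge [ 531.  -254.5  103. ]
edge [526.  189.8 103. ]
hinge [536.4 -40.6  60. ]
hinge [ 531.7 -202.3   60. ]
hinge [526.9 135.4  60. ]
[(4, 4)]
[661.1  53.8  97. ] [696.4 -34.7  57. ] [599.5 -36.8  57. ]
```

```bash
python3 -m pendant '[[[0.6,-0.75,0],[0,0,-0.52],-1],[[0.6,-0.75,0],[0,0,-0.52],-1],[[0.6,-0.75,0],[0,0,-0.52],-1],[[0.6,-0.75,0],[0,0,-0.52],-1],[[0.6,-0.75,0],[0,0,-0.52],-1],[[0.6,-0.75,0],[0,0,-0.52],-1],[[0.6,-0.75,0],[0,0,-0.52],-1],[[0.6,-0.75,0],[0,0,-0.52],-1],[[0.6,-0.75,0],[0,0,-0.52],-1],[[0.6,-0.75,0],[0,0,-0.52],-1]]'
python3 -m pendant '[[[0.6,-0.75,0],[0,0,-0.52],-1],[[0.6,-0.75,0],[0,0,-0.52],-1],[[0.6,-0.75,0],[0,0,-0.52],-1],[[0.6,-0.75,0],[0,0,-0.52],-1],[[0.6,-0.75,0],[0,0,-0.52],-1],[[0.6,-0.75,0],[0,0,-0.52],-1],[[0.6,-0.75,0],[0,0,-0.52],-1],[[0.6,-0.75,0],[0,0,-0.52],-1],[[0.6,-0.75,0],[0,0,-0.52],-1],[[0,0,0],[0,0,-0.52],-1]]'
```

```text
time: 0.93
tool_pos: [353.5, 269.4, 243.5]
tcp_rot: [-3.141, -0.0, 2.179]
contact_force: [-0.4, 0.6, -0.0]
grip_width: 29.7
finger_force: 0.0
time: 1.77
tool_pos: [517.5, 64.4, 243.1]
tcp_rot: [3.141, 0.002, 1.551]
contact_force: [-1.1, -0.2, -1.2]
grip_width: 0.3
finger_force: 0.0
```

```bash
python3 -m pendant '[[[0.3,-0.35,0],[0,0,0],-1],[[0.3,-0.35,-0.3],[0,0,0],-1],[[0,0,-0.6],[0,0,0],-1],[[0,0,-0.7],[0,0,0],-1],[[0,0,-0.7],[0,0,0],-1],[[0,0,-0.7],[0,0,0],-1],[[0,0,-0.7],[0,0,0],-1],[[0,0,-0.6],[0,0,0],-1],[[0,0,-0.4],[0,0,0],-1],[[0,0,0],[0,0,0],-1]]'
python3 - <<'E'
from plant import bot
import cv2
a=bot.capture("side")[150:300,250:450]
cv2.imwrite("pics/s1.png",cv2.resize(a,None,fx=4,fy=4,interpolation=cv2.INTER_CUBIC))
E
```

```text
time: 2.6
tool_pos: [531.3, 47.1, 99.5]
tcp_rot: [-3.136, -0.0, 1.56]
contact_force: [-0.9, -0.6, -0.7]
grip_width: 0.4
finger_force: 0.0
```

View pics/s1.png

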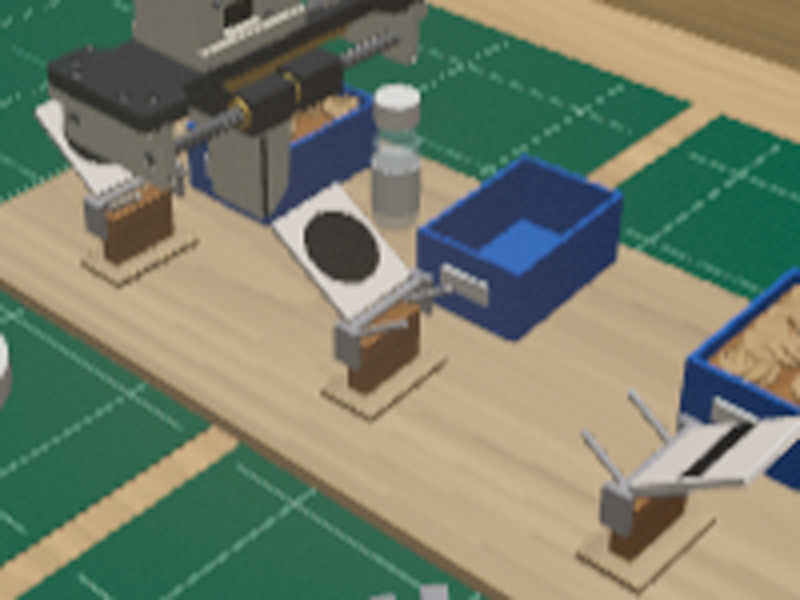

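```bash
python3 -m pendant '[[[0,-0.27,0],[0,0,0],-1],[[0,-0.27,0],[0,0,0],-1],[[0,-0.2,0],[0,0,0],-1],[[0,-0.13,0.07],[0,0,0],-1],[[0,-0.13,0.13],[0,0,0],-1],[[0,-0.13,0.13],[0,0,0],-1],[[0,-0.2,0.15],[0,0,0],-1],[[0,-0.2,0.12],[0,0,0],-1],[[0,-0.2,0.1],[0,0,0],-1],[[0,-0.2,0.08],[0,0,0],-1]]'
python3 -m pendant '[[[0,-0.2,0.05],[0,0,0],-1],[[0,-0.2,0.05],[0,0,0],-1],[[0,-0.2,0],[0,0,0],-1],[[0,-0.2,0],[0,0,0],-1],[[0,-0.2,0],[0,0,0],-1],[[0,-0.2,0],[0,0,0],-1],[[0,-0.2,0],[0,0,0],-1],[[0,-0.2,0],[0,0,0],-1],[[0,0,0],[0,0,0],-1],[[0,0,0],[0,0,0],-1]]'
python3 - <<'E'
from plant import bot
import cv2
a=bot.capture("side")[150:300,250:450]
cv2.imwrite("pics/s2.png",cv2.resize(a,None,fx=4,fy=4,interpolation=cv2.INTER_CUBIC))
E
```

```text
time: 3.48
tool_pos: [533.0, -11.9, 126.5]
tcp_rot: [3.141, 0.0, 1.557]
contact_force: [-0.4, -1.0, -0.1]
grip_width: 0.3
finger_force: 0.0
time: 4.32
tool_pos: [533.0, -59.0, 129.1]
tcp_rot: [-3.142, -0.0, 1.557]
contact_force: [0.7, -0.1, -0.2]
grip_width: 0.3
finger_force: 0.0
```

View pics/s2.png

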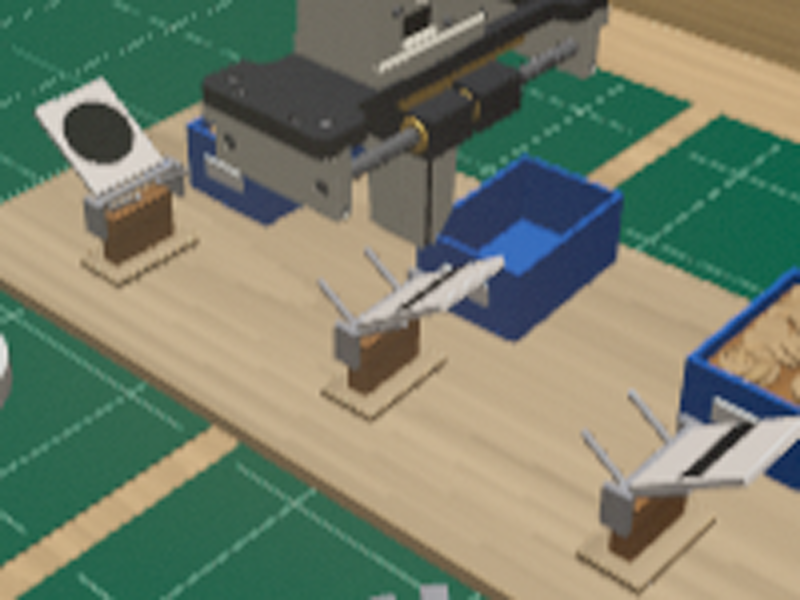

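The middle tag now leans right with the bar up. I'll go over to the right tag.

```bash
python3 -m pendant '[[[0,0,0.8],[0,0,0],-1],[[0,0,0.8],[0,0,0],-1],[[0,-0.5,0.8],[0,0,0],-1],[[0,-1,0],[0,0,0],-1],[[0,-1,0],[0,0,0],-1],[[0,-1,0],[0,0,0],-1],[[0,-1,0],[0,0,0],-1],[[0,-1,0],[0,0,0],-1],[[0,-1,0],[0,0,0],-1],[[0,-1,0],[0,0,0],-1]]'
python3 -m pendant '[[[0,-0.2,0],[0,0,0],-1],[[0,0,-0.4],[0,0,0],-1],[[0,0,-0.6],[0,0,0],-1],[[0,0,-0.6],[0,0,0],-1],[[0,0,-0.6],[0,0,0],-1],[[0,0,-0.6],[0,0,0],-1],[[0,0,-0.4],[0,0,0],-1],[[0,0,-0.1],[0,0,0],-1],[[0,0,0],[0,0,0],-1],[[0,0,0],[0,0,0],-1]]'
```

```text
time: 5.2
tool_pos: [532.9, -284.7, 201.1]
tcp_rot: [3.142, -0.0, 1.558]
contact_force: [0.9, -1.1, -0.4]
grip_width: 0.2
finger_force: 0.0
time: 6.03
tool_pos: [533.4, -289.4, 102.7]
tcp_rot: [3.141, 0.0, 1.558]
contact_force: [-0.7, 0.4, -0.1]
grip_width: 0.6
finger_force: 0.0
```

```bash
python3 -m pendant '[[[0,0.27,-0.1],[0,0,0],-1],[[0,0.27,0],[0,0,0],-1],[[0,0.2,0],[0,0,0],-1],[[0,0.13,0.07],[0,0,0],-1],[[0,0.13,0.13],[0,0,0],-1],[[0,0.13,0.13],[0,0,0],-1],[[0,0.2,0.15],[0,0,0],-1],[[0,0.2,0.12],[0,0,0],-1],[[0,0.2,0.1],[0,0,0],-1],[[0,0.2,0.08],[0,0,0],-1]]'
python3 -m pendant '[[[0,0.2,0.05],[0,0,0],-1],[[0,0.2,0.05],[0,0,0],-1],[[0,0.2,0],[0,0,0],-1],[[0,0.2,0],[0,0,0],-1],[[0,0.2,0],[0,0,0],-1],[[0,0.2,0],[0,0,0],-1],[[0,0.2,0],[0,0,0],-1],[[0,0.2,0],[0,0,0],-1],[[0,0,0],[0,0,0],-1],[[0,0,0],[0,0,0],-1]]'
python3 -m pendant '[[[0,0,0.8],[0,0,0],-1],[[0,0,0.8],[0,0,0],-1],[[0,0,0.8],[0,0,0],-1],[[0,0,0.8],[0,0,0],-1],[[0,0,0.8],[0,0,0],-1],[[0,0,0.8],[0,0,0],-1],[[0,0,0],[0,0,0],-1],[[0,0,0],[0,0,0],-1],[[0,0,0],[0,0,0],-1],[[0,0,0],[0,0,0],-1]]'
python3 - <<'E'
from plant import bot
import cv2
a=bot.capture("side")[150:350,220:520]
cv2.imwrite("pics/s3.png",cv2.resize(a,None,fx=2.6,fy=2.6,interpolation=cv2.INTER_CUBIC))
E
```

```text
time: 6.87
tool_pos: [533.0, -230.9, 122.9]
tcp_rot: [3.141, -0.0, 1.558]
contact_force: [-0.8, -0.7, -0.1]
grip_width: 0.9
finger_force: 0.0
time: 7.7
tool_pos: [533.0, -183.5, 125.6]
tcp_rot: [3.141, 0.0, 1.558]
contact_force: [0.2, 0.2, 1.0]
grip_width: 0.4
finger_force: 0.0
time: 8.53
tool_pos: [532.4, -183.7, 268.2]
tcp_rot: [-3.139, -0.001, 1.558]
contact_force: [-0.3, 0.4, 0.2]
grip_width: 0.4
finger_force: 0.0
```

View pics/s3.png

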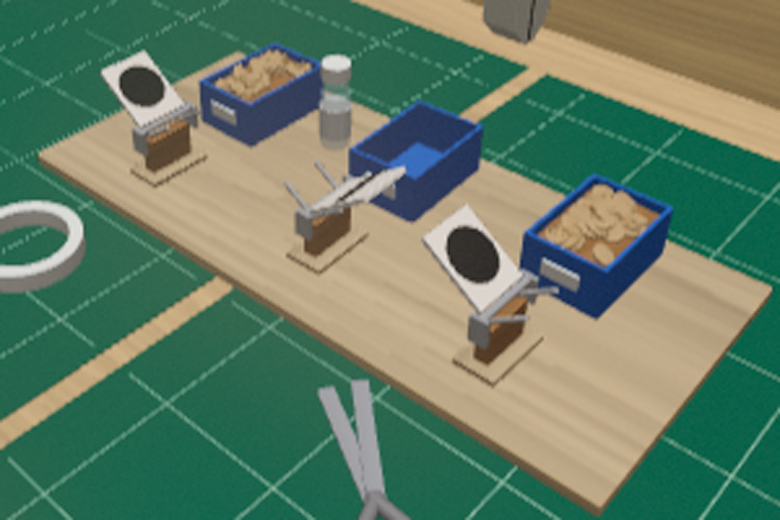

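All the tags now match their bins: left disc, middle bar (empty bin), right disc. The gripper is clear of everything.

```bash
python3 -c "
from plant import bot
print(bot.close_job())"
```

```text
the job is handed in; nothing more can be done
None
```

I flipped the two wrong tags: the empty middle bin now shows the bar and the full right bin the disc. The left tag was already right, nothing else looks moved in the last picture, and the job was handed in at about 8.6 s.

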